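Unload the wound film spool from the spindle stand

ROBOT

A 7-joint arm with a two-finger parallel gripper is mounted at the origin on the work surface. World frame = base frame: x ahead of the robot, y to its left, z up, the work surface at z = 0. Lengths are in m, angles in rad, forces in N, time in s.
With the tool pointing down it reaches from about 0.4 to 0.85 m from the base axis. Payload 10.4 kg.
Tool frame: the origin (TCP) lies between the finger pads; the fingertips stand tcp_to_tips ahead of it and the grasp point (between the pads) lies 8 mm behind it (tcp_to_tips is the distance from the TCP to the fingertips, in m); z points along the fingers, y is the line along which they close (so a half turn about z gives the same grasp; the last joint's range is limited). The gripper opens to 85 mm and grips with 20 to 120 N. Pads are 22 mm wide; open, the fingers measure 114 mm over their backs; the gripper's body (76 mm by 85 mm) begins 54 mm behind the grasp point. The pads swing forward as they close: fully open they stand 13 mm farther back than shut.
Start: joints at [-1.202, 0.332, -0.065, 1.46, 0.022, 1.35, -0.088], TCP at [0.239, 0.578, 0.242] pointing down, gripper open.
Joint ranges: [-2.6, 2.6], [-0.5, 2.12], [-1.47, 1.34], [0.16, 2.42], [-1.27, 4.41], [0.06, 2.06], [-2.6, 2.6]. Speed limits (rad/s): [2.22, 2.22, 2.79, 2.79, 3.14, 3.14, 3.14].

INTERFACE

Orientations are given as a unit quaternion [x, y, z, w].
In Python, from workcell import * gives the robot as it stands.
- The arm moves only by the tool apply_moves, never from a script. Its argument "rows" is a list of rows, each an object of numbers: "x", "y", "z": the shift along the tool's x, y, z in mm; "ax", "ay", "az": the turn, a rotation vector about the tool's x, y, z in degrees; "gripper": the closure, from 0 (fully open) to 1 (shut). A call has 1 to 5 rows; each row shifts and turns the commanded pose from where the row before left it, along the tool's axes as they then stand; what a row does not reach is not made up. A row lasts 1/12 s, in which the tool goes at most 41.7 mm and 7.16 degrees, less where a joint would pass 70% of its speed; a pose out of reach is approached as far as the arm can. A call with a gripper value outside its range is refused whole. The fingers move at their own pace and stop on an object; "newtons" is the grip in N (left out, the last holds). Time passes only in rows, so rows that do not move let the fingers close. It gives the time, the measured TCP pose, the force, the opening and the grip force at its end, in the units of the state.
- get_obs(): the state, without advancing time (a new reading comes with each control period).
- camera(name): name is "scene" or "top" or "wrist"; returns a dict with "color" (384x512x3 uint8, red, green, blue), "fov_y" (degrees; the focal length in pixels is half the picture's height over the tangent of half this angle, whatever the lens; pixels are square), "cx", "cy" (the principal point, pixels), "rvec" (rotation vector, rad) and "tvec" (3), from world to camera coordinates, as OpenCV has them. Camera axes: x right, y down, z forward; pixel columns grow to the right and rows downward; lengths in m; the calibration is good to about 2 mm. A picture is of the moment at which its call begins. There is no depth.
- hand_in(): hands the job in; it is judged then, once.
The state is a dict: "clock": time; "joint_pos": joint angles; "joint_velocities": joint speeds; "tau": joint torques, N m; "position": TCP position; "ee_rot": TCP orientation; "ft_force": force on the tool from outside, world axes, zero at the start; "torque": the same for the moment, N m; "grip_width": opening from 0.0 (shut) to 1.0 (fully open); "grasp_force": force on a finger pad.
Only numpy, scipy, OpenCV 4.12 (cv2) and the standard library are available. Lean on these libraries where they do the work, as an engineer would, in place of code of your own. Each camera call takes 0.05 s, during which the arm holds its last target. There are 200 camera calls.

TASK

Unload the film spool from the spindle stand: first pull the agitator rod, whose wide collar keeps the spool on, up out of the hollow spindle and stand it tip down in the open cream enamel tank, leaving the spool seated. Then slide the spool straight up off the spindle and set it down flat, neck up and without dropping it, inside the shallow wooden tray. Do not disturb the timer, loupe, lens and film clip.

Things in the scene. Friction and masses are not known exactly. Their poses are not given: they have to be found in the camera images.
- stand: Iron spindle stand screwed to the counter, does not move. Origin: centre of its underside, on the spindle axis, z up. Base disc 120 mm diameter, 12 mm high; shoulder 48 mm diameter up to 45 mm, on which the spool sits; above it the upright steel spindle, 26 mm diameter, up to 112 mm. The spindle is hollow, bore 16 mm, down to 12 mm.
- post_top (a point): Centre of the spindle's top end, 112 mm above the counter.
- reel: Spool of dark film, 0.15 to 0.31 kg, at first on the spindle. Two aluminium flanges 94 mm diameter, 3 mm thick (undersides at 0 and 33 mm), film 82 mm diameter between, and on top a round aluminium neck to grip, 42 mm diameter, 36 to 60 mm up. Bore 31 mm right through. Origin: centre of its underside, z up along the bore; seated, it is 45 mm above the counter, the neck top 105 mm.
- reel_neck (a point): Point on the spool's axis at half height of the neck, 48 mm above the spool's underside.
- rod: Agitator rod, 0.04 to 0.09 kg, at the start standing in the hollow spindle with its collar resting on the spindle's top. Origin: centre of the collar's underside, z axis along the rod towards the grip. Steel shaft 9 mm diameter, round-ended, reaching 95 mm below the origin; black collar 40 mm diameter, 0 to 6 mm; black round grip 20 mm diameter, 6 to 52 mm above the origin.
- rod_tip (a point): Lower end of the rod's shaft, 95 mm below its origin.
- rod_grip (a point): Middle of the rod's grip, 31 mm above its origin.
- tank: Open round cream enamel tank with a black rim, loose, 0.45 kg. Outer diameter 76 mm, wall 4 mm (mouth 68 mm), height 85 mm (88 mm with the rim bead), inner floor 5 mm above its origin. Origin: centre of its underside, z up.
- tray: Shallow wooden tray fixed to the counter, 160 x 160 mm outside, 18 mm high, walls and floor 5 mm thick (inside 150 x 150 mm). Origin: centre of its underside, z up; x and y along its sides.
- timer: Bystander: grey metal darkroom timer with a white dial and toggle switch, 90 x 130 x 140 mm high (the toggle stands out 21 mm to its -x). Origin: centre of its underside.
- loupe: Bystander: upright brass focusing loupe, 52 mm diameter, 62 mm high. Origin: centre of its underside.
- lens: Bystander: smoky glass lens element in a steel ring, lying flat, 72 mm diameter, 18 mm high. Origin: centre of its underside.
- clip: Bystander: black bakelite film clip lying flat, 95 mm long (its y), 22 mm wide, 18 mm high. Origin: centre of its underside.

How it is judged:
By the outcome, as a careful person would: the job done as asked, in the order asked, and still so for the second after the job is handed in, with the robot touching nothing.
It also fails if it takes over 53 s, if anything falls off the work surface, if the arm or the gripper's body presses on something with over 40 N, if the wrist force passes 120 N, or if a joint passes its speed limit or range.

## Working session

There is one attempt and no reset: what is moved stays moved. The work goes in short steps, Python scripts to look and compute and a tool call to move; the robot and the scene stay as the last step left them, time stands still between calls to the robot, and variables do not carry over. Pictures are saved under pics/ and viewed, at most 13 in all, crops included, and the job is handed in when it is done.

Besides the shell and the picture viewer there is one more tool, called after "Call:" in YAML: its name, and indented under it one key for each argument. apply_moves: Moves the arm, as the interface text tells. Its arguments: {"type":"object","properties":{"rows":{"type":"array","items":{"type":"object","properties":{"x":{"type":"number"},"y":{"type":"number"},"z":{"type":"number"},"ax":{"type":"number"},"ay":{"type":"number"},"az":{"type":"number"},"gripper":{"type":"number"}}}},"newtons":{"type":"number"}},"required":["rows"]}

```bash
mkdir -p pics; ls
python3 - <<'E'
from workcell import *
import cv2,numpy as np
o=get_obs();print({k:np.round(v,3).tolist() for k,v in o.items()})
for n in("scene","top"):
    c=camera(n);cv2.imwrite(f"pics/{n}0.png",cv2.resize(c["color"][...,::-1],(768,576),interpolation=cv2.INTER_CUBIC))
    print(n,c["fov_y"],c["cx"],c["cy"],c["rvec"],c["tvec"])
E
```

```text
pics
{'clock': 0.0, 'joint_pos': [-1.202, 0.333, -0.065, 1.461, 0.022, 1.35, -0.089], 'joint_velocities': [-0.0, 0.002, -0.0, -0.003, -0.001, -0.001, -0.0], 'tau': [-0.0, -62.543, 0.049, -39.162, 0.016, 0.01, 0.0], 'position': [0.239, 0.577, 0.242], 'ee_rot': [0.195, 0.981, -0.001, -0.0], 'ft_force': [-0.305, -0.534, 0.074], 'torque': [-0.055, -0.066, -0.033], 'grasp_force': 0.0, 'grip_width': 0.999}
scene 57.20125586172643 263.61515553904206 191.67397119757598 [ 1.14612425  2.38032891 -0.98885243] [ 0.27586994 -0.29937186  1.27424142]
top 53.43381879505525 251.44734461980315 195.2875771431393 [ 2.18183678 -2.22058615  0.07406527] [0.10039676 0.56477981 0.98621469]
```

View pics/scene0.png

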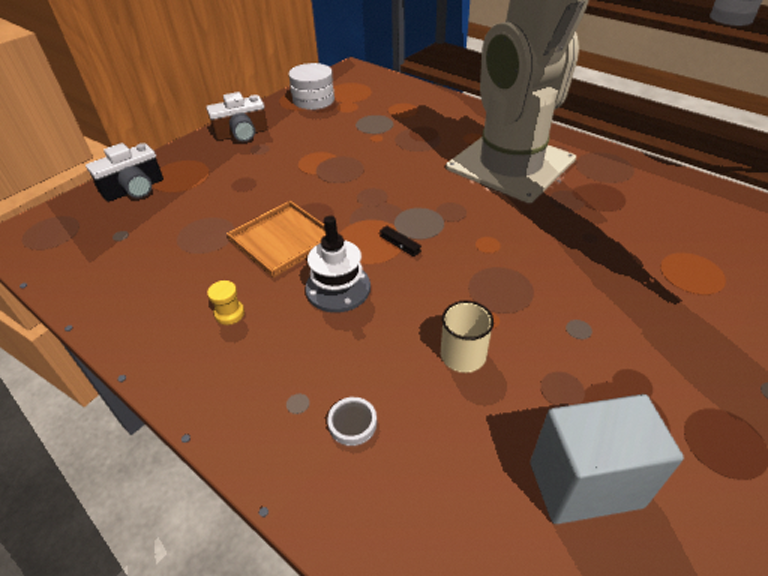

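View pics/top0.png

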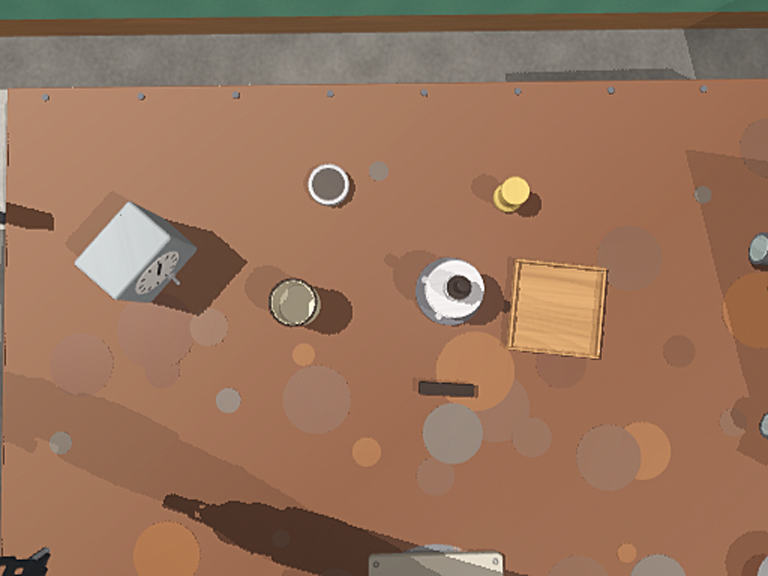

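The scene view (768 px wide) shows the stand at (337,265), the tank rim at (467,320), the tray at (280,238) and the timer at (605,460). The top view shows the rod grip at (459,286), the tank rim at (295,302), tray corners (514,260), (607,269), (600,358) and (508,350), and the clip at (447,389).

```bash
cat > h.py <<'E'
from workcell import *
import cv2,numpy as np
def cam(n):
    c=camera(n);f=c["color"].shape[0]/2/np.tan(np.radians(c["fov_y"]/2))
    c["K"]=np.array([[f,0,c["cx"]],[0,f,c["cy"]],[0,0,1]]);c["R"]=cv2.Rodrigues(np.array(c["rvec"],float))[0];c["t"]=np.array(c["tvec"],float);return c
def bp(c,uv,z):
    d=c["R"].T@np.linalg.solve(c["K"],[uv[0],uv[1],1]);o=-c["R"].T@c["t"];return (o+d*(z-o[2])/d[2])[:3]
def pr(c,p): return cv2.projectPoints(np.array(p,float).reshape(-1,3),c["R"],c["t"],c["K"],None)[0][:,0]
E
python3 - <<'E'
from h import *
t=cam("top");s=cam("scene")
for n,c,uv,z in [("grip",t,(459,286),.164),("grip",s,(330.5,219),.164),("stand",t,(450,292),.006),("tank",t,(295,302),.088),("tank",s,(467,320),.088),
 ("tankbase",s,(466,358),.0),("tr",t,(514,260),.018),("tr",t,(607,269),.018),("tr",t,(600,358),.018),("tr",t,(508,350),.018),("trs",s,(228,237),.018),("trs",s,(291,203),.018),("trs",s,(272,273),.018),
 ("clip",t,(447,389),.018),("lens",t,(329,185),.018),("loupe",t,(515,190),.062),("timer",t,(123,250),.14)]:
    print(n,np.round(bp(c,np.array(uv)/1.5,z),4))
E
```

```text
grip [ 0.5668 -0.0295  0.164 ]
grip [ 0.5675 -0.0309  0.164 ]
stand [ 0.5663 -0.0384  0.006 ]
tank [0.5502 0.2245 0.088 ]
tank [0.5535 0.2332 0.088 ]
tankbase [0.5544 0.2407 0.    ]
tr [ 0.6199 -0.1504  0.018 ]
tr [ 0.6014 -0.3138  0.018 ]
tr [ 0.4462 -0.2954  0.018 ]
tr [ 0.463  -0.1352  0.018 ]
trs [ 0.6097 -0.2953  0.018 ]
trs [ 0.4521 -0.2795  0.018 ]
trs [ 0.6258 -0.146   0.018 ]
clip [ 0.3978 -0.0273  0.018 ]
lens [0.7577 0.1718 0.018 ]
loupe [ 0.7338 -0.1445  0.062 ]
timer [0.6321 0.4788 0.14  ]
```

Call:
apply_moves:
  rows:
    - {"az": 6.75,"z": -10}
    - {"az": 6.75,"z": -10}
    - {"az": 6.75,"z": -10}
    - {"az": 6.75,"z": -10}
    - {"az": 6.75,"z": -10}

```text
invalid input at $.rows[0]: expected keys x, y, z, ax, ay, az, gripper
```

Call:
apply_moves:
  rows:
    - {"az": 6.75,"z": -5}
    - {"az": 6.75,"z": -5}
    - {"az": 6.75,"z": -5}
    - {"az": 6.75,"z": -5}
    - {"az": 6.75,"z": -5}

```text
invalid input at $.rows[0]: expected keys x, y, z, ax, ay, az, gripper
```

Call:
apply_moves:
  rows:
    - {"x": -30,"y": 15}
    - {"x": -30,"y": 15}
    - {"x": -30,"y": 15}
    - {"x": -30,"y": 15}
    - {"x": -30,"y": 15}

```text
invalid input at $.rows[0]: expected keys x, y, z, ax, ay, az, gripper
```

Run:
```python
import workcell; from h import *
print([k for k in dir(workcell) if not k.startswith('__')], globals().get("tcp_to_tips"))
o=get_obs();print({k:np.round(o[k],3).tolist() for k in('clock','joint_pos','position','ee_rot')})
```

```text
['MotionError', 'camera', 'get_obs', 'hand_in', 'tcp_to_tips'] 0.011
{'clock': 0.2, 'joint_pos': [-1.202, 0.333, -0.065, 1.461, 0.022, 1.35, -0.088], 'position': [0.239, 0.577, 0.242], 'ee_rot': [0.195, 0.981, -0.0, -0.0]}
```

Call:
apply_moves:
  rows:
    - {"x": 0,"y": 0,"z": -10,"ax": 0,"ay": 0,"az": 6.75,"gripper": 0}
    - {"x": 0,"y": 0,"z": -10,"ax": 0,"ay": 0,"az": 6.75,"gripper": 0}
    - {"x": 0,"y": 0,"z": -10,"ax": 0,"ay": 0,"az": 6.75,"gripper": 0}
    - {"x": 0,"y": 0,"z": -10,"ax": 0,"ay": 0,"az": 6.75,"gripper": 0}
    - {"x": 0,"y": 0,"z": -10,"ax": 0,"ay": 0,"az": 6.75,"gripper": 0}

```text
clock: 0.62
position: [0.2386, 0.5775, 0.2926]
ee_rot: [0.474, 0.881, -0.0, 0.0]
ft_force: [-0.1, 0.9, 0.6]
grip_width: 0.999
grasp_force: 0.0
```

Call:
apply_moves:
  rows:
    - {"x": 0,"y": 0,"z": -10,"ax": 0,"ay": 0,"az": 6.75,"gripper": 0}
    - {"x": 0,"y": 0,"z": -10,"ax": 0,"ay": 0,"az": 6.75,"gripper": 0}
    - {"x": 0,"y": 0,"z": -10,"ax": 0,"ay": 0,"az": 6.75,"gripper": 0}
    - {"x": 0,"y": 0,"z": -5,"ax": 0,"ay": 0,"az": 6.75,"gripper": 0}
    - {"x": 0,"y": 0,"z": 0,"ax": 0,"ay": 0,"az": 6.75,"gripper": 0}

```text
clock: 1.03
position: [0.2388, 0.578, 0.3286]
ee_rot: [0.709, 0.705, 0.001, -0.0]
ft_force: [-0.3, 0.0, -0.4]
grip_width: 1.001
grasp_force: 0.0
```

Call:
apply_moves:
  rows:
    - {"x": -30,"y": 15,"z": 0,"ax": 0,"ay": 0,"az": 0,"gripper": 0}
    - {"x": -30,"y": 15,"z": 0,"ax": 0,"ay": 0,"az": 0,"gripper": 0}
    - {"x": -30,"y": 15,"z": 0,"ax": 0,"ay": 0,"az": 0,"gripper": 0}
    - {"x": -30,"y": 15,"z": 0,"ax": 0,"ay": 0,"az": 0,"gripper": 0}
    - {"x": -30,"y": 15,"z": 0,"ax": 0,"ay": 0,"az": 0,"gripper": 0}

```text
clock: 1.45
position: [0.3142, 0.4261, 0.3271]
ee_rot: [0.707, 0.707, -0.0, -0.0]
ft_force: [0.8, 0.2, -0.8]
grip_width: 1.005
grasp_force: 0.0
```

Call:
apply_moves:
  rows:
    - {"x": -32,"y": 27,"z": 0,"ax": 0,"ay": 0,"az": 0,"gripper": 0}
    - {"x": -32,"y": 27,"z": 0,"ax": 0,"ay": 0,"az": 0,"gripper": 0}
    - {"x": -32,"y": 27,"z": 0,"ax": 0,"ay": 0,"az": 0,"gripper": 0}
    - {"x": -32,"y": 27,"z": 0,"ax": 0,"ay": 0,"az": 0,"gripper": 0}
    - {"x": -32,"y": 27,"z": 0,"ax": 0,"ay": 0,"az": 0,"gripper": 0}

```text
clock: 1.87
position: [0.4491, 0.2667, 0.3275]
ee_rot: [0.707, 0.707, 0.0, -0.0]
ft_force: [0.2, 0.5, -0.4]
grip_width: 0.999
grasp_force: 0.0
```

Call:
apply_moves:
  rows:
    - {"x": -35,"y": 20,"z": 0,"ax": 0,"ay": 0,"az": 0,"gripper": 0}
    - {"x": -35,"y": 20,"z": 0,"ax": 0,"ay": 0,"az": 0,"gripper": 0}
    - {"x": 0,"y": 0,"z": 0,"ax": 0,"ay": 0,"az": 0,"gripper": 0}

```text
clock: 2.12
position: [0.492, 0.19, 0.3277]
ee_rot: [0.711, 0.703, -0.0, 0.001]
ft_force: [0.1, -0.7, -0.2]
grip_width: 1.006
grasp_force: 0.0
```

Run:
```python
from h import *
c=cam("wrist");cv2.imwrite("pics/w1.png",c["color"][...,::-1]);np.savez("w1.npz",K=c["K"],R=c["R"],t=c["t"])
print(get_obs()["position"],-c["R"].T@c["t"],c["R"][2])
```

```text
[0.49026122 0.19403324 0.32752619] [0.49314721 0.25588404 0.4602485 ] [-0.00151962 -0.26090251 -0.96536396]
```

Call:
apply_moves:
  rows:
    - {"x": -35,"y": 0,"z": 0,"ax": 0,"ay": 0,"az": 0,"gripper": 0}
    - {"x": -35,"y": 0,"z": 0,"ax": 0,"ay": 0,"az": 0,"gripper": 0}
    - {"x": -35,"y": 0,"z": 0,"ax": 0,"ay": 0,"az": 0,"gripper": 0}
    - {"x": -35,"y": 0,"z": 0,"ax": 0,"ay": 0,"az": 0,"gripper": 0}
    - {"x": -35,"y": 0,"z": 0,"ax": 0,"ay": 0,"az": 0,"gripper": 0}

```text
clock: 2.58
position: [0.488, 0.023, 0.3273]
ee_rot: [0.706, 0.708, 0.0, -0.0]
ft_force: [0.0, -0.4, 0.2]
grip_width: 0.998
grasp_force: 0.0
```

Call:
apply_moves:
  rows:
    - {"x": -35,"y": 0,"z": 0,"ax": 0,"ay": 0,"az": 0,"gripper": 0}
    - {"x": 0,"y": 0,"z": 0,"ax": 0,"ay": 0,"az": 0,"gripper": 0}

```text
clock: 2.75
position: [0.4881, -0.0179, 0.3278]
ee_rot: [0.71, 0.705, 0.0, 0.001]
ft_force: [-0.7, -1.2, 0.8]
grip_width: 0.999
grasp_force: 0.0
```

Run:
```python
from h import *
c=cam("wrist");cv2.imwrite("pics/w2.png",c["color"][...,::-1]);np.savez("w2.npz",K=c["K"],R=c["R"],t=c["t"])
print(get_obs()["position"],-c["R"].T@c["t"],c["R"][2])
a=cv2.imread("pics/w1.png");b=cv2.imread("pics/w2.png")
cv2.imwrite("pics/w12.png",np.hstack([a,b])[:,:,:] if 0 else cv2.resize(np.vstack([a,b]),(800,600)) if 0 else np.vstack([cv2.resize(a,(400,300)),cv2.resize(b,(400,300))]))
```

```text
[ 0.48829552 -0.01425989  0.32763819] [0.48916329 0.04769355 0.46049106] [-0.00144255 -0.25940665 -0.96576711]
```

View pics/w12.png

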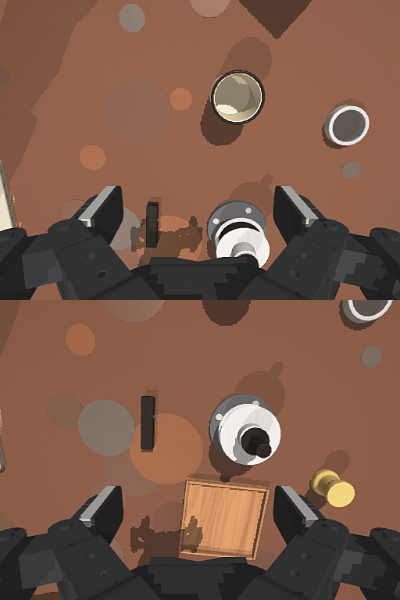

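The upper frame shows the tank rim at about (239,97). The lower frame shows the flange at about (248,433), the rod grip at (258,443) and the tray at (225,518).

Run:
```python
from h import *
def ell(m,box):
    x0,y0,x1,y1=box;k=np.zeros_like(m);k[y0:y1,x0:x1]=m[y0:y1,x0:x1]
    n,l,s,_=cv2.connectedComponentsWithStats(k);i=1+np.argmax(s[1:,4])
    return cv2.fitEllipse(cv2.convexHull(cv2.findContours((l==i).astype(np.uint8),0,1)[0][0]))
def load(f):
    d=np.load(f+".npz");return dict(d),cv2.imread(f"pics/{f}.png")
def rep(n,c,e,z):
    p=bp(c,e[0],z);R=np.linalg.norm(c["R"]@p+c["t"]);print(n,np.round(p,4),"px",np.round(e[0],1),"diam~",np.round(np.array(e[1])*R/c["K"][0,0]*1000,1))
c,im=load("w1");g=im.max(2);b,gg,r=[im[...,i].astype(int) for i in range(3)]
sat=im.max(2).astype(int)-im.min(2)
# tank: not table-coloured -> use black rim + cream: 
rep("tank",c,ell(((g<45)&(sat<25)).astype(np.uint8),(262,80,345,170)),.087)
c,im=load("w2");sat=im.max(2).astype(int)-im.min(2);g=im.max(2)
m=((g>150)&(sat<40)).astype(np.uint8)
rep("flange",c,ell(m,(255,110,370,220)),.081)
m=((g<60)&(sat<25)).astype(np.uint8)
rep("grip",c,ell(m,(300,160,360,215)),.164)
for p in [(188,479),(272,487),(257,559),(180,548)]: print("tray",np.round(bp(c,(p[0]*1.28,(p[1]-300)*1.28),.018),4))
t=cam("top");im=t["color"][...,::-1];sat=im.max(2).astype(int)-im.min(2);g=im.max(2)
rep("flangeT",t,ell(((g>170)&(sat<40)).astype(np.uint8),(270,160,335,225)),.081)
rep("tankT",t,ell(((g<60)&(sat<30)).astype(np.uint8),(170,170,225,225)),.087)
z=im[100:300,130:450];cv2.imwrite("pics/t3.png",cv2.resize(z,None,fx=2.5,fy=2.5,interpolation=2))
```

```text
tank [0.5517 0.2304 0.087 ] px [304.6 125.1] diam~ [75.3 81.1]
flange [ 0.5647 -0.0296  0.081 ] px [316.6 169.2] diam~ [ 97.4 105.5]
grip [ 0.5599 -0.0259  0.164 ] px [328.3 182.8] diam~ [34.7 40.7]
tray [ 0.4694 -0.1315  0.018 ]
tray [ 0.6289 -0.149   0.018 ]
tray [ 0.609  -0.3097  0.018 ]
tray [ 0.4504 -0.2822  0.018 ]
flangeT [ 0.5672 -0.0293  0.081 ] px [300.6 192.7] diam~ [ 94.9 105.6]
tankT [0.561  0.2416 0.087 ] px [189.6 197. ] diam~ [ 73.8 110.8]
```

View pics/t3.png

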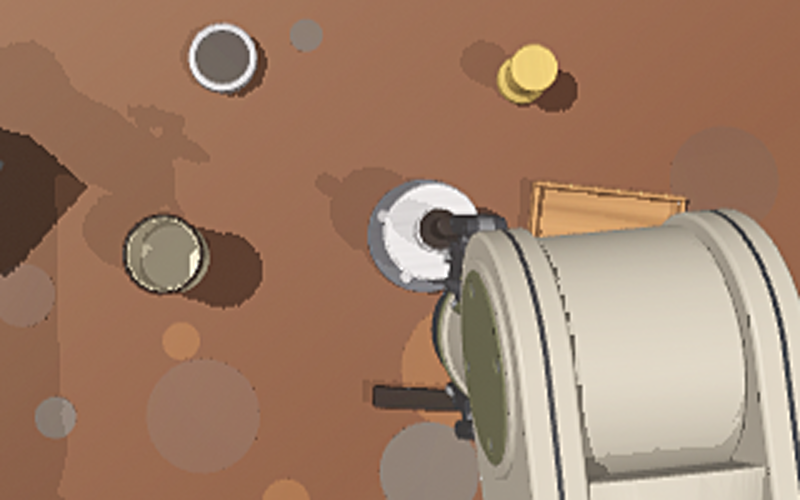

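The crop shows the tank at about (165,255) and the stand flange at (435,235), with the arm covering the tray. The stand at (0.566,-0.030) and the tank at (0.552,0.230) agree across views, so I'll go for the rod.

Call:
apply_moves:
  rows:
    - {"x": -5,"y": 26,"z": 10,"ax": 0,"ay": 0,"az": 0,"gripper": 0}
    - {"x": -5,"y": 26,"z": 10,"ax": 0,"ay": 0,"az": 0,"gripper": 0}
    - {"x": -6,"y": 26,"z": 10,"ax": 0,"ay": 0,"az": 0,"gripper": 0}
    - {"x": 0,"y": 0,"z": 30,"ax": 0,"ay": 0,"az": 0,"gripper": 0}
    - {"x": 0,"y": 0,"z": 30,"ax": 0,"ay": 0,"az": 0,"gripper": 0}

```text
clock: 3.27
position: [0.568, -0.0252, 0.2359]
ee_rot: [0.706, 0.708, -0.0, 0.0]
ft_force: [0.7, 0.2, -0.9]
grip_width: 0.999
grasp_force: 0.0
```

Call:
apply_moves:
  rows:
    - {"x": 0,"y": 0,"z": 20,"ax": 0,"ay": 0,"az": 0,"gripper": 0}
    - {"x": 0,"y": 0,"z": 0,"ax": 0,"ay": 0,"az": 0,"gripper": 0}
    - {"x": 0,"y": 0,"z": 0,"ax": 0,"ay": 0,"az": 0,"gripper": 0}

```text
clock: 3.52
position: [0.5662, -0.0254, 0.2168]
ee_rot: [0.706, 0.708, -0.001, -0.001]
ft_force: [0.1, 0.3, 1.3]
grip_width: 0.999
grasp_force: 0.0
```

Run:
```python
from h import *
c=cam("wrist");print(get_obs()["position"]);im=c["color"][...,::-1].copy()
p=get_obs()["position"]
for q in pr(c,[[.566,-.03,.164],[.566,-.03,.143]]): cv2.circle(im,tuple(int(v) for v in q),3,(0,255,0),-1)
cv2.imwrite("pics/w4.png",im)
```

```text
[ 0.56696187 -0.02588433  0.21816042]
```

View pics/w4.png

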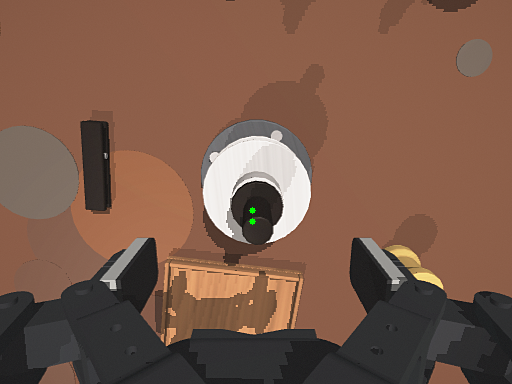

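The grip top shows at (257,231), a little right of and below my predicted (252,222).

Run:
```python
from h import *
c=cam("wrist");print(bp(c,(257,231),.164),bp(c,(257,202),.118),bp(c,(257,190),.081), get_obs()["position"])
```

```text
[ 0.5698875  -0.03717799  0.164     ] [ 0.57034742 -0.03253841  0.118     ] [ 0.57074319 -0.03309914  0.081     ] [ 0.56732797 -0.02624118  0.21885628]
```

Call:
apply_moves:
  rows:
    - {"x": -7,"y": 2,"z": 0,"ax": 0,"ay": 0,"az": 0,"gripper": 0}
    - {"x": 0,"y": 0,"z": 25,"ax": 0,"ay": 0,"az": 0,"gripper": 0}
    - {"x": 0,"y": 0,"z": 30,"ax": 0,"ay": 0,"az": 0,"gripper": 0}
    - {"x": 0,"y": 0,"z": 24,"ax": 0,"ay": 0,"az": 0,"gripper": 0}
    - {"x": 0,"y": 0,"z": 0,"ax": 0,"ay": 0,"az": 0,"gripper": 0}

```text
clock: 4.03
position: [0.5668, -0.0343, 0.1352]
ee_rot: [0.707, 0.707, -0.002, -0.002]
ft_force: [0.1, 0.4, -0.4]
grip_width: 0.999
grasp_force: 0.0
```

Call:
apply_moves:
  rows:
    - {"x": 0,"y": 0,"z": 0,"ax": 0,"ay": 0,"az": 0,"gripper": 1}
    - {"x": 0,"y": 0,"z": 0,"ax": 0,"ay": 0,"az": 0,"gripper": 1}
    - {"x": 0,"y": 0,"z": 0,"ax": 0,"ay": 0,"az": 0,"gripper": 1}
    - {"x": 0,"y": 0,"z": 0,"ax": 0,"ay": 0,"az": 0,"gripper": 1}
    - {"x": 0,"y": 0,"z": 0,"ax": 0,"ay": 0,"az": 0,"gripper": 1}
  newtons: 50

```text
clock: 4.45
position: [0.5692, -0.0342, 0.1395]
ee_rot: [0.707, 0.707, 0.001, 0.0]
ft_force: [-0.3, 0.1, -1.1]
grip_width: 0.298
grasp_force: 0.0
```

Call:
apply_moves:
  rows:
    - {"x": 0,"y": 0,"z": 0,"ax": 0,"ay": 0,"az": 0,"gripper": 1}
    - {"x": 0,"y": 0,"z": 0,"ax": 0,"ay": 0,"az": 0,"gripper": 1}
    - {"x": 0,"y": 0,"z": 0,"ax": 0,"ay": 0,"az": 0,"gripper": 1}

```text
clock: 4.7
position: [0.569, -0.0342, 0.1393]
ee_rot: [0.707, 0.707, 0.001, 0.0]
ft_force: [-2.9, 0.4, 5.2]
grip_width: 0.223
grasp_force: 48.6
```

Call:
apply_moves:
  rows:
    - {"x": 0,"y": 0,"z": -8,"ax": 0,"ay": 0,"az": 0,"gripper": 1}
    - {"x": 0,"y": 0,"z": -18,"ax": 0,"ay": 0,"az": 0,"gripper": 1}
    - {"x": 0,"y": 0,"z": -25,"ax": 0,"ay": 0,"az": 0,"gripper": 1}
    - {"x": 0,"y": 0,"z": -25,"ax": 0,"ay": 0,"az": 0,"gripper": 1}
    - {"x": 0,"y": 0,"z": -25,"ax": 0,"ay": 0,"az": 0,"gripper": 1}

```text
clock: 5.12
position: [0.5683, -0.0345, 0.241]
ee_rot: [0.707, 0.707, -0.0, -0.0]
ft_force: [0.3, 0.4, -1.3]
grip_width: 0.221
grasp_force: 48.8
```

Call:
apply_moves:
  rows:
    - {"x": 0,"y": 0,"z": -19,"ax": 0,"ay": 0,"az": 0,"gripper": 1}
    - {"x": 0,"y": 0,"z": 0,"ax": 0,"ay": 0,"az": 0,"gripper": 1}

```text
clock: 5.28
position: [0.5701, -0.0347, 0.263]
ee_rot: [0.707, 0.707, 0.003, 0.002]
ft_force: [1.2, -1.3, 0.0]
grip_width: 0.221
grasp_force: 48.8
```

Run:
```python
from h import *
a=cam("scene");c=cam("wrist");o=get_obs();print(o["position"],o["grip_width"],o["grasp_force"])
z=cv2.resize(a["color"][80:280,130:400,::-1],None,fx=1.5,fy=1.5,interpolation=2)
w=cv2.resize(c["color"][...,::-1],(400,300));cv2.imwrite("pics/w5.png",np.hstack([np.vstack([w]),z[:300,:400]]))
```

```text
[ 0.56876532 -0.03429215  0.25908616] 0.2159323311334241 48.81872892379761
```

View pics/w5.png

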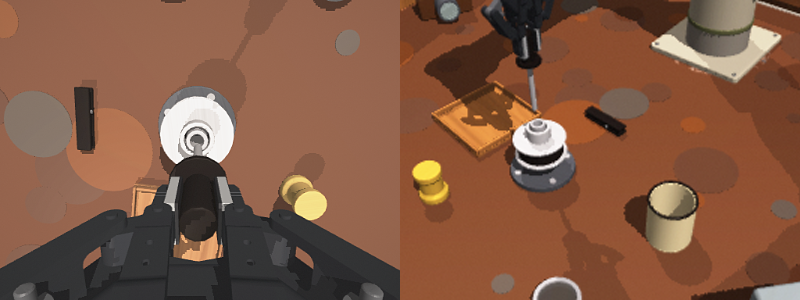

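The rod is out and held vertical in both views, the spool is still seated, and the spindle bore shows at (195,138) in the left view. Next is the tank.

Call:
apply_moves:
  rows:
    - {"x": 25,"y": -2,"z": 0,"ax": 0,"ay": 0,"az": 0,"gripper": 1}
    - {"x": 32,"y": -2,"z": 0,"ax": 0,"ay": 0,"az": 0,"gripper": 1}
    - {"x": 32,"y": -2,"z": 0,"ax": 0,"ay": 0,"az": 0,"gripper": 1}
    - {"x": 32,"y": -2,"z": 0,"ax": 0,"ay": 0,"az": 0,"gripper": 1}
    - {"x": 32,"y": -2,"z": 0,"ax": 0,"ay": 0,"az": 0,"gripper": 1}

```text
clock: 5.8
position: [0.5575, 0.1201, 0.2571]
ee_rot: [0.707, 0.707, -0.001, -0.0]
ft_force: [1.0, -0.7, -0.4]
grip_width: 0.218
grasp_force: 48.8
```

Call:
apply_moves:
  rows:
    - {"x": 32,"y": -2,"z": 0,"ax": 0,"ay": 0,"az": 0,"gripper": 1}
    - {"x": 32,"y": -2,"z": 0,"ax": 0,"ay": 0,"az": 0,"gripper": 1}
    - {"x": 32,"y": -2,"z": 0,"ax": 0,"ay": 0,"az": 0,"gripper": 1}
    - {"x": 15,"y": 0,"z": 0,"ax": 0,"ay": 0,"az": 0,"gripper": 1}
    - {"x": 0,"y": 0,"z": 0,"ax": 0,"ay": 0,"az": 0,"gripper": 1}

```text
clock: 6.22
position: [0.5507, 0.2343, 0.2566]
ee_rot: [0.705, 0.71, -0.001, -0.001]
ft_force: [0.2, 0.7, -0.9]
grip_width: 0.218
grasp_force: 48.9
```

Run:
```python
from h import *
a=cam("scene");c=cam("wrist");t=cam("top");o=get_obs();p=o["position"];print(p,o["grip_width"],o["grasp_force"])
A=a["color"][...,::-1].copy();tip=[p[0],p[1],p[2]-.122]
th=np.linspace(0,6.28,60);ring=[[.553+.034*np.cos(u),.230+.034*np.sin(u),.088] for u in th]
for C,I in((a,A),(c,c["color"][...,::-1].copy())):
    w=I
    for q in pr(C,ring+[tip]): cv2.circle(w,tuple(int(v) for v in q),0,(0,255,0),-1)
    q=pr(C,[[.553,.23,.088]])[0].astype(int);x=max(0,min(512-170,q[0]-85));y=max(0,min(384-170,q[1]-85))
    C["o"]=cv2.resize(w[y:y+170,x:x+170],(400,400),interpolation=0);print(x,y)
cv2.imwrite("pics/w6.png",np.hstack([a["o"],c["o"]]))
```

```text
[0.55244547 0.22812365 0.25764279] 0.21981412554525945 48.85672152042389
225 127
169 90
```

View pics/w6.png

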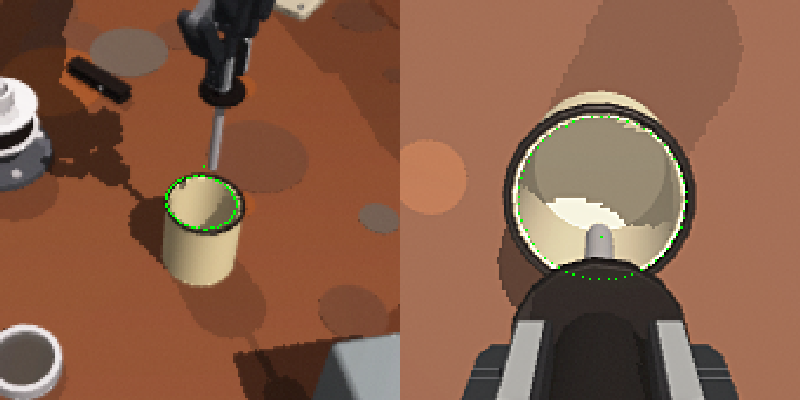

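The green ring (tank at 0.553, 0.230) sits on the rim in both views, and the rod tip at (600,235) is over the mouth. I'll shift toward +y, lower, tilt and release.

Call:
apply_moves:
  rows:
    - {"x": 20,"y": 0,"z": 0,"ax": 0,"ay": 0,"az": 0,"gripper": 1}
    - {"x": 0,"y": 0,"z": 15,"ax": 0,"ay": 0,"az": 0,"gripper": 1}
    - {"x": 0,"y": 0,"z": 25,"ax": 0,"ay": 0,"az": 0,"gripper": 1}
    - {"x": 0,"y": 0,"z": 25,"ax": 0,"ay": 0,"az": 0,"gripper": 1}
    - {"x": 0,"y": 0,"z": 25,"ax": 0,"ay": 0,"az": 0,"gripper": 1}

```text
clock: 6.78
position: [0.5528, 0.2476, 0.1675]
ee_rot: [0.708, 0.706, 0.0, 0.0]
ft_force: [0.7, 0.1, -1.6]
grip_width: 0.219
grasp_force: 48.9
```

Call:
apply_moves:
  rows:
    - {"x": 0,"y": 0,"z": 20,"ax": 0,"ay": 0,"az": 0,"gripper": 1}
    - {"x": 0,"y": 0,"z": 14,"ax": 0,"ay": 0,"az": 0,"gripper": 1}
    - {"x": 0,"y": 0,"z": 0,"ax": 0,"ay": -4,"az": 0,"gripper": 1}
    - {"x": 0,"y": 0,"z": 0,"ax": 0,"ay": -4,"az": 0,"gripper": 1}
    - {"x": 0,"y": 0,"z": 0,"ax": 0,"ay": 0,"az": 0,"gripper": 1}

```text
clock: 7.2
position: [0.5518, 0.2506, 0.1336]
ee_rot: [0.704, 0.706, -0.051, 0.05]
ft_force: [-0.9, 1.2, -1.2]
grip_width: 0.222
grasp_force: 48.8
```

Call:
apply_moves:
  rows:
    - {"x": 0,"y": 0,"z": 1,"ax": 0,"ay": 0,"az": 0,"gripper": 1}
    - {"x": 0,"y": 0,"z": 0,"ax": 0,"ay": 0,"az": 0,"gripper": 1}

```text
clock: 7.37
position: [0.5527, 0.2481, 0.1333]
ee_rot: [0.706, 0.705, -0.049, 0.049]
ft_force: [-0.1, 0.0, -1.1]
grip_width: 0.218
grasp_force: 48.8
```

Call:
apply_moves:
  rows:
    - {"x": 0,"y": 0,"z": 3,"ax": 0,"ay": 0,"az": 0,"gripper": 1}
    - {"x": 0,"y": 0,"z": 3,"ax": 0,"ay": 0,"az": 0,"gripper": 1}
    - {"x": 0,"y": 0,"z": 0,"ax": 0,"ay": 0,"az": 0,"gripper": 1}

```text
clock: 7.62
position: [0.5522, 0.2477, 0.1269]
ee_rot: [0.706, 0.705, -0.049, 0.049]
ft_force: [-0.8, -0.9, -1.9]
grip_width: 0.223
grasp_force: 48.8
```

Call:
apply_moves:
  rows:
    - {"x": 0,"y": 0,"z": 0,"ax": 0,"ay": 0,"az": 0,"gripper": 0.6}
    - {"x": 0,"y": 0,"z": 0,"ax": 0,"ay": 0,"az": 0,"gripper": 0.3}
    - {"x": 0,"y": 0,"z": 0,"ax": 0,"ay": 0,"az": 0,"gripper": 0}
    - {"x": 0,"y": 0,"z": 0,"ax": 0,"ay": 0,"az": 0,"gripper": 0}
    - {"x": 0,"y": 0,"z": 0,"ax": 0,"ay": 0,"az": 0,"gripper": 0}

```text
clock: 8.03
position: [0.5523, 0.2488, 0.1275]
ee_rot: [0.705, 0.706, -0.049, 0.049]
ft_force: [-0.2, -0.8, 0.4]
grip_width: 0.911
grasp_force: 0.0
```

Call:
apply_moves:
  rows:
    - {"x": 0,"y": 0,"z": 0,"ax": 0,"ay": 0,"az": 0,"gripper": 0}
    - {"x": 0,"y": 0,"z": 0,"ax": 0,"ay": 0,"az": 0,"gripper": 0}
    - {"x": 0,"y": 0,"z": -10,"ax": 0,"ay": 0,"az": 0,"gripper": 0}
    - {"x": 0,"y": 0,"z": -20,"ax": 0,"ay": 0,"az": 0,"gripper": 0}
    - {"x": 0,"y": 0,"z": -30,"ax": 0,"ay": 0,"az": 0,"gripper": 0}

```text
clock: 8.45
position: [0.5512, 0.2564, 0.1861]
ee_rot: [0.705, 0.706, -0.051, 0.049]
ft_force: [-0.1, 1.2, -0.3]
grip_width: 1.002
grasp_force: 0.0
```

Call:
apply_moves:
  rows:
    - {"x": 0,"y": 0,"z": -35,"ax": 0,"ay": 0,"az": 0,"gripper": 0}
    - {"x": 0,"y": 0,"z": -20,"ax": 0,"ay": 4,"az": 0,"gripper": 0}
    - {"x": 0,"y": 0,"z": 0,"ax": 0,"ay": 4,"az": 0,"gripper": 0}
    - {"x": 0,"y": 0,"z": 0,"ax": 0,"ay": 0,"az": 0,"gripper": 0}

```text
clock: 8.78
position: [0.554, 0.2623, 0.2443]
ee_rot: [0.708, 0.706, 0.003, -0.0]
ft_force: [0.4, -1.7, -1.0]
grip_width: 0.995
grasp_force: 0.0
```

Run:
```python
from h import *
a=cam("scene");c=cam("wrist");t=cam("top");o=get_obs();p=o["position"];print(p,o["ee_rot"])
A=cv2.resize(a["color"][110:290,190:360,::-1],(400,424),interpolation=2);W=cv2.resize(c["color"][...,::-1],(400,300))
W=np.vstack([W,np.zeros((124,400,3),np.uint8)]);cv2.imwrite("pics/w7.png",np.hstack([A,W]))
```

```text
[0.55172263 0.26483581 0.24080017] [ 7.06696518e-01  7.07515774e-01 -1.16404903e-03  3.26240132e-04]
```

View pics/w7.png

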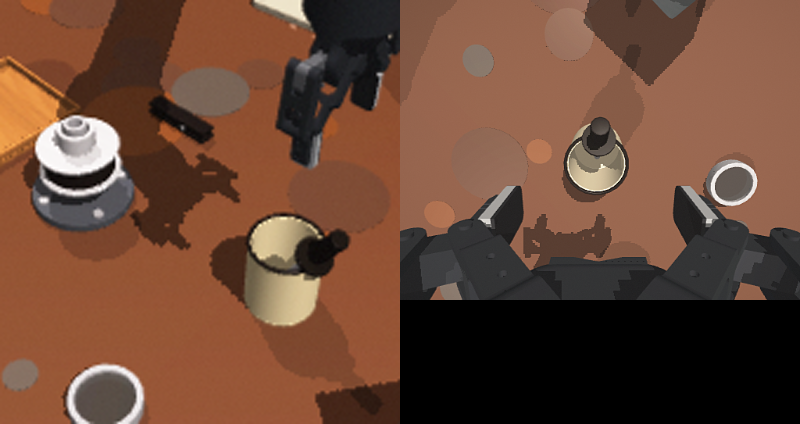

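The rod leans on the tank rim, with its collar at (315,255) just past the rim on the left, and the tank hasn't moved. Now back to the spool.

Call:
apply_moves:
  rows:
    - {"x": -28,"y": 2,"z": 0,"ax": 0,"ay": 0,"az": 0,"gripper": 0}
    - {"x": -34,"y": 2,"z": 0,"ax": 0,"ay": 0,"az": 0,"gripper": 0}
    - {"x": -34,"y": 2,"z": 0,"ax": 0,"ay": 0,"az": 0,"gripper": 0}
    - {"x": -34,"y": 2,"z": 0,"ax": 0,"ay": 0,"az": 0,"gripper": 0}
    - {"x": -34,"y": 2,"z": 0,"ax": 0,"ay": 0,"az": 0,"gripper": 0}

```text
clock: 9.35
position: [0.5618, 0.1002, 0.2403]
ee_rot: [0.706, 0.708, -0.002, 0.0]
ft_force: [0.5, 0.2, -0.2]
grip_width: 1.003
grasp_force: 0.0
```

Call:
apply_moves:
  rows:
    - {"x": -34,"y": 2,"z": 0,"ax": 0,"ay": 0,"az": 0,"gripper": 0}
    - {"x": -34,"y": 2,"z": 0,"ax": 0,"ay": 0,"az": 0,"gripper": 0}
    - {"x": -34,"y": 2,"z": 0,"ax": 0,"ay": 0,"az": 0,"gripper": 0}
    - {"x": -32,"y": 1,"z": 0,"ax": 0,"ay": 0,"az": 0,"gripper": 0}
    - {"x": 0,"y": 0,"z": 0,"ax": 0,"ay": 0,"az": 0,"gripper": 0}

```text
clock: 9.77
position: [0.5688, -0.0402, 0.2408]
ee_rot: [0.709, 0.705, -0.002, 0.001]
ft_force: [0.1, -0.6, 1.4]
grip_width: 1.001
grasp_force: 0.0
```

Run:
```python
from h import *
c=cam("wrist");p=get_obs()["position"];print(p);np.savez("w8.npz",K=c["K"],R=c["R"],t=c["t"])
W=c["color"][...,::-1].copy();th=np.linspace(0,6.28,50)
def ring(x,y,r,z,col):
    for q in pr(c,[[x+r*np.cos(u),y+r*np.sin(u),z] for u in th]): cv2.circle(W,tuple(int(round(v)) for v in q),0,col,-1)
x,y=.569,-.032
ring(x,y,.021,.105,(0,255,0));ring(x,y,.013,.112,(0,0,255));ring(x,y,.047,.081,(255,0,0))
cv2.imwrite("pics/w8r.png",c["color"][...,::-1])
cv2.imwrite("pics/w8.png",cv2.resize(W[110:270,160:350],None,fx=4,fy=3.75,interpolation=0))
```

```text
[ 0.56903164 -0.03650962  0.24061533]
```

View pics/w8.png

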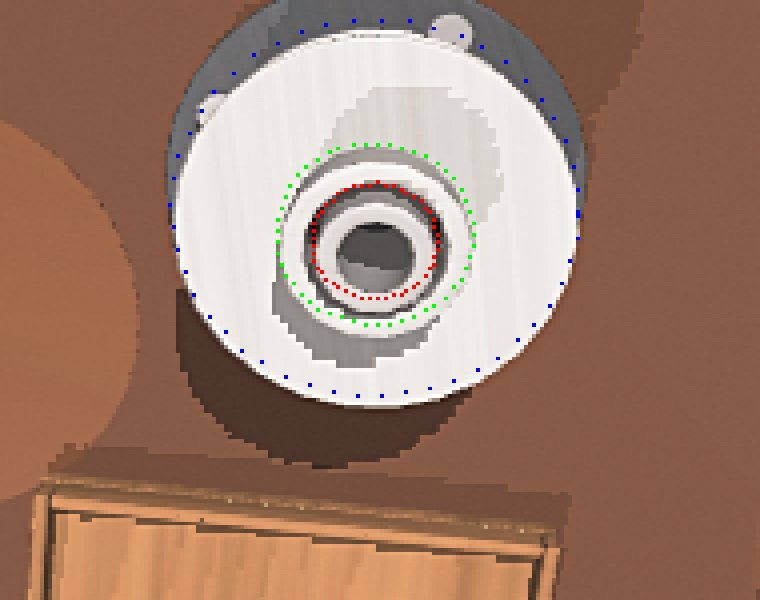

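The neck centre is about 4 px below the green ring at (378,250), so the spool is near (0.569,-0.035). The gripper is already almost centred.

Call:
apply_moves:
  rows:
    - {"x": 2,"y": 0,"z": 25,"ax": 0,"ay": 0,"az": 0,"gripper": 0}
    - {"x": 0,"y": 0,"z": 35,"ax": 0,"ay": 0,"az": 0,"gripper": 0}
    - {"x": 0,"y": 0,"z": 35,"ax": 0,"ay": 0,"az": 0,"gripper": 0}
    - {"x": 0,"y": 0,"z": 30,"ax": 0,"ay": 0,"az": 0,"gripper": 0}
    - {"x": 0,"y": 0,"z": 19,"ax": 0,"ay": 0,"az": 0,"gripper": 0}

```text
clock: 10.23
position: [0.5676, -0.029, 0.0931]
ee_rot: [0.706, 0.709, -0.002, -0.002]
ft_force: [-0.2, 0.1, 0.3]
grip_width: 1.001
grasp_force: 0.0
```

Call:
apply_moves:
  rows:
    - {"x": 0,"y": 0,"z": 0,"ax": 0,"ay": 0,"az": 0,"gripper": 0.3}
    - {"x": 0,"y": 0,"z": 0,"ax": 0,"ay": 0,"az": 0,"gripper": 0.45}
    - {"x": 0,"y": 0,"z": 0,"ax": 0,"ay": 0,"az": 0,"gripper": 0.6}
    - {"x": 0,"y": 0,"z": 0,"ax": 0,"ay": 0,"az": 0,"gripper": 1}
    - {"x": 0,"y": 0,"z": 0,"ax": 0,"ay": 0,"az": 0,"gripper": 1}
  newtons: 45

```text
clock: 10.65
position: [0.5705, -0.0308, 0.0991]
ee_rot: [0.707, 0.708, 0.001, 0.0]
ft_force: [-2.5, 0.7, 4.5]
grip_width: 0.476
grasp_force: 45.0
```

Call:
apply_moves:
  rows:
    - {"x": 0,"y": 0,"z": 0,"ax": 0,"ay": 0,"az": 0,"gripper": 1}
    - {"x": 0,"y": 0,"z": 0,"ax": 0,"ay": 0,"az": 0,"gripper": 1}
    - {"x": 0,"y": 0,"z": 0,"ax": 0,"ay": 0,"az": 0,"gripper": 1}

```text
clock: 10.9
position: [0.5705, -0.0309, 0.099]
ee_rot: [0.707, 0.708, 0.001, 0.0]
ft_force: [-2.9, 0.3, 7.3]
grip_width: 0.472
grasp_force: 45.2
```

Call:
apply_moves:
  rows:
    - {"x": 0,"y": 0,"z": -4,"ax": 0,"ay": 0,"az": 0,"gripper": 1}
    - {"x": 0,"y": 0,"z": -6,"ax": 0,"ay": 0,"az": 0,"gripper": 1}
    - {"x": 0,"y": 0,"z": -8,"ax": 0,"ay": 0,"az": 0,"gripper": 1}

```text
clock: 11.15
position: [0.5694, -0.0312, 0.1158]
ee_rot: [0.707, 0.707, -0.0, -0.0]
ft_force: [0.2, 0.9, -1.3]
grip_width: 0.477
grasp_force: 45.6
```

Call:
apply_moves:
  rows:
    - {"x": 0,"y": 0,"z": -12,"ax": 0,"ay": 0,"az": 0,"gripper": 1}
    - {"x": 0,"y": 0,"z": -18,"ax": 0,"ay": 0,"az": 0,"gripper": 1}
    - {"x": 0,"y": 0,"z": -20,"ax": 0,"ay": 0,"az": 0,"gripper": 1}
    - {"x": 0,"y": 0,"z": -20,"ax": 0,"ay": 0,"az": 0,"gripper": 1}
    - {"x": 0,"y": 0,"z": -10,"ax": 0,"ay": 0,"az": 0,"gripper": 1}

```text
clock: 11.57
position: [0.5706, -0.0316, 0.1987]
ee_rot: [0.707, 0.707, 0.001, 0.001]
ft_force: [1.0, 0.1, -1.6]
grip_width: 0.474
grasp_force: 45.7
```

Call:
apply_moves:
  rows:
    - {"x": -20,"y": -4,"z": 0,"ax": 0,"ay": 0,"az": 0,"gripper": 1}
    - {"x": -30,"y": -5,"z": 0,"ax": 0,"ay": 0,"az": 0,"gripper": 1}
    - {"x": -30,"y": -5,"z": 0,"ax": 0,"ay": 0,"az": 0,"gripper": 1}
    - {"x": -30,"y": -5,"z": 0,"ax": 0,"ay": 0,"az": 0,"gripper": 1}
    - {"x": -30,"y": -5,"z": 0,"ax": 0,"ay": 0,"az": 0,"gripper": 1}

```text
clock: 11.98
position: [0.5452, -0.1726, 0.1957]
ee_rot: [0.707, 0.708, 0.0, 0.0]
ft_force: [1.4, -0.5, -1.6]
grip_width: 0.473
grasp_force: 45.6
```

Call:
apply_moves:
  rows:
    - {"x": -30,"y": -5,"z": 0,"ax": 0,"ay": 0,"az": 0,"gripper": 1}
    - {"x": -18,"y": -3,"z": 0,"ax": 0,"ay": 0,"az": 0,"gripper": 1}
    - {"x": 0,"y": 0,"z": 0,"ax": 0,"ay": 0,"az": 0,"gripper": 1}
    - {"x": 0,"y": 0,"z": 0,"ax": 0,"ay": 0,"az": 0,"gripper": 1}

```text
clock: 12.32
position: [0.5372, -0.2204, 0.1955]
ee_rot: [0.708, 0.707, -0.0, 0.0]
ft_force: [0.3, 0.5, -2.0]
grip_width: 0.474
grasp_force: 45.6
```

Run:
```python
from h import *
a=cam("scene");c=cam("wrist");o=get_obs();p=o["position"];print(p,o["grip_width"])
T=cv2.Rodrigues(np.array([0,0,np.radians(-6.5)]))[0]
out=[]
for C in (a,c):
    W=C["color"][...,::-1].copy()
    sq=[(T@[sx*.08,sy*.08,0])+[.536,-.221,.018] for sx,sy in((1,1),(1,-1),(-1,-1),(-1,1))]
    cv2.polylines(W,[pr(C,sq).round().astype(int)],True,(0,255,0),1)
    u=p[2]-.054
    cv2.polylines(W,[pr(C,[[p[0]+.047*np.cos(t),p[1]+.047*np.sin(t),u] for t in np.linspace(0,6.28,50)]).round().astype(int)],True,(255,0,0),1)
    out.append(W)
A=cv2.resize(out[0][80:280,110:310],(400,400),interpolation=2);W=np.vstack([cv2.resize(out[1],(400,300)),np.zeros((100,400,3),np.uint8)])
cv2.imwrite("pics/w9.png",np.hstack([A,W]))
```

```text
[ 0.53807817 -0.21814984  0.19527779] 0.4746500055777292
```

View pics/w9.png

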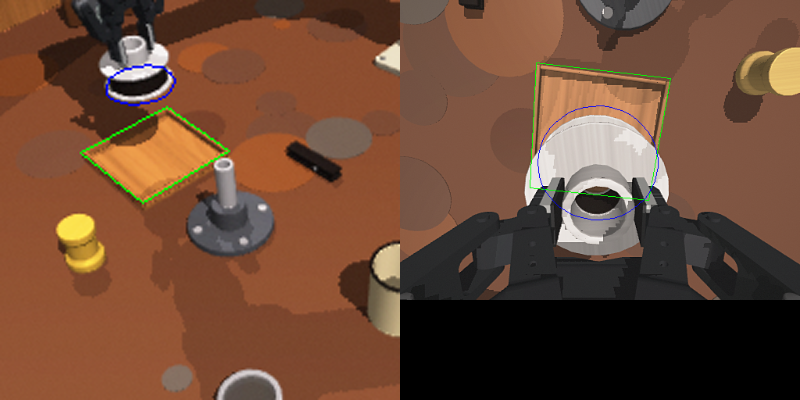

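The tray outline fits at (155,155) on the left, and the spool hangs level above the tray centre. I'm lowering it now.

Call:
apply_moves:
  rows:
    - {"x": -2,"y": 0,"z": 20,"ax": 0,"ay": 0,"az": 0,"gripper": 1}
    - {"x": 0,"y": 0,"z": 30,"ax": 0,"ay": 0,"az": 0,"gripper": 1}
    - {"x": 0,"y": 0,"z": 30,"ax": 0,"ay": 0,"az": 0,"gripper": 1}
    - {"x": 0,"y": 0,"z": 25,"ax": 0,"ay": 0,"az": 0,"gripper": 1}
    - {"x": 0,"y": 0,"z": 15,"ax": 0,"ay": 0,"az": 0,"gripper": 1}

```text
clock: 12.83
position: [0.5371, -0.2188, 0.0724]
ee_rot: [0.706, 0.708, -0.001, -0.002]
ft_force: [0.8, 0.2, -1.9]
grip_width: 0.477
grasp_force: 45.7
```

Call:
apply_moves:
  rows:
    - {"x": 0,"y": 0,"z": 8,"ax": 0,"ay": 0,"az": 0,"gripper": 1}
    - {"x": 0,"y": 0,"z": 4,"ax": 0,"ay": 0,"az": 0,"gripper": 1}
    - {"x": 0,"y": 0,"z": 0,"ax": 0,"ay": 0,"az": 0,"gripper": 1}
    - {"x": 0,"y": 0,"z": 0,"ax": 0,"ay": 0,"az": 0,"gripper": 1}

```text
clock: 13.17
position: [0.5385, -0.2211, 0.0642]
ee_rot: [0.707, 0.708, 0.0, 0.001]
ft_force: [-0.1, 0.3, -1.1]
grip_width: 0.474
grasp_force: 45.8
```

Call:
apply_moves:
  rows:
    - {"x": 0,"y": 0,"z": 1.5,"ax": 0,"ay": 0,"az": 0,"gripper": 1}
    - {"x": 0,"y": 0,"z": 1.5,"ax": 0,"ay": 0,"az": 0,"gripper": 1}
    - {"x": 0,"y": 0,"z": 0,"ax": 0,"ay": 0,"az": 0,"gripper": 1}
    - {"x": 0,"y": 0,"z": 0,"ax": 0,"ay": 0,"az": 0,"gripper": 1}

```text
clock: 13.5
position: [0.5379, -0.2213, 0.0605]
ee_rot: [0.707, 0.707, 0.0, 0.0]
ft_force: [0.4, -0.3, -1.7]
grip_width: 0.474
grasp_force: 45.8
```

Call:
apply_moves:
  rows:
    - {"x": 0,"y": 0,"z": 1,"ax": 0,"ay": 0,"az": 0,"gripper": 1}
    - {"x": 0,"y": 0,"z": 0,"ax": 0,"ay": 0,"az": 0,"gripper": 1}
    - {"x": 0,"y": 0,"z": 0,"ax": 0,"ay": 0,"az": 0,"gripper": 1}

```text
clock: 13.75
position: [0.5379, -0.2215, 0.0598]
ee_rot: [0.707, 0.707, 0.0, 0.0]
ft_force: [-1.9, 0.7, 5.4]
grip_width: 0.474
grasp_force: 46.3
```

Contact: the vertical force went from -1.7 to +5.4 N. I'm releasing and retreating.

Call:
apply_moves:
  rows:
    - {"x": 0,"y": 0,"z": 0,"ax": 0,"ay": 0,"az": 0,"gripper": 0.45}
    - {"x": 0,"y": 0,"z": 0,"ax": 0,"ay": 0,"az": 0,"gripper": 0.3}
    - {"x": 0,"y": 0,"z": 0,"ax": 0,"ay": 0,"az": 0,"gripper": 0}
    - {"x": 0,"y": 0,"z": 0,"ax": 0,"ay": 0,"az": 0,"gripper": 0}
    - {"x": 0,"y": 0,"z": 0,"ax": 0,"ay": 0,"az": 0,"gripper": 0}

```text
clock: 14.17
position: [0.5378, -0.2212, 0.0592]
ee_rot: [0.707, 0.707, 0.0, 0.0]
ft_force: [0.1, 0.7, -0.1]
grip_width: 0.996
grasp_force: 0.0
```

Call:
apply_moves:
  rows:
    - {"x": 0,"y": 0,"z": -10,"ax": 0,"ay": 0,"az": 0,"gripper": 0}
    - {"x": 0,"y": 0,"z": -20,"ax": 0,"ay": 0,"az": 0,"gripper": 0}
    - {"x": 0,"y": 0,"z": -30,"ax": 0,"ay": 0,"az": 0,"gripper": 0}
    - {"x": 0,"y": 0,"z": -30,"ax": 0,"ay": 0,"az": 0,"gripper": 0}
    - {"x": 0,"y": 0,"z": -30,"ax": 0,"ay": 0,"az": 0,"gripper": 0}

```text
clock: 14.58
position: [0.5374, -0.2215, 0.1812]
ee_rot: [0.707, 0.707, -0.0, 0.0]
ft_force: [0.5, -0.1, 0.2]
grip_width: 0.998
grasp_force: 0.0
```

Call:
apply_moves:
  rows:
    - {"x": 0,"y": 0,"z": -20,"ax": 0,"ay": 0,"az": 0,"gripper": 0}
    - {"x": 0,"y": 0,"z": 0,"ax": 0,"ay": 0,"az": 0,"gripper": 0}
    - {"x": 0,"y": 0,"z": 0,"ax": 0,"ay": 0,"az": 0,"gripper": 0}

```text
clock: 14.83
position: [0.5383, -0.2215, 0.2008]
ee_rot: [0.707, 0.707, 0.001, 0.001]
ft_force: [-0.8, -0.6, -0.1]
grip_width: 0.998
grasp_force: 0.0
```

Run:
```python
from h import *
a=cam("scene");cv2.imwrite("pics/f.png",cv2.resize(a["color"][80:384,80:480,::-1],(800,600),interpolation=2));print(get_obs()["position"])
```

```text
[ 0.53769608 -0.22117931  0.19951699]
```

View pics/f.png

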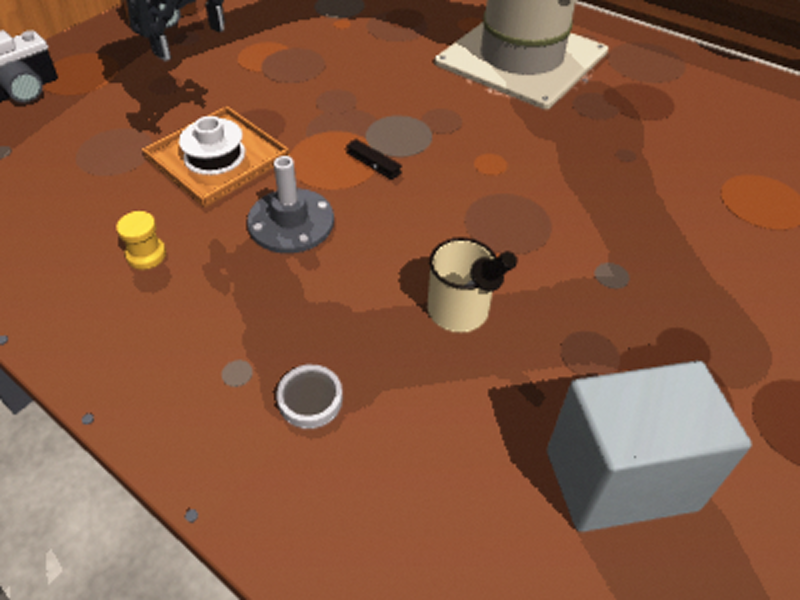

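The spool lies flat, neck up, in the tray at (212,150). The rod stands in the tank at (462,280), and the bystanders haven't moved.

```bash
python3 -c "
from workcell import *
print(hand_in())"
```

```text
the job is handed in; nothing more can be done
None
```

The job is handed in at about 15 s on the robot's clock: the rod stands tip down in the tank, leaning on its rim, the spool lies flat and neck up in the tray, and the last picture shows the bystanders where they were; the hand-in gave no verdict.

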